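# Press a spice tray's end panel home with a quick clamp

### The job

Press the end panel of the wooden spice tray fully home with the quick clamp: squeeze its orange trigger stroke by stroke until the panel is shut and the clamp grips the tray firmly, but without crushing it; then let go and leave it clamped for two seconds. After that hold the red release tab down until the jaw has run fully open, and leave the closed tray lying in the clamp. Work the clamp by its trigger and tab only: do not push the jaw or the tray, and do not knock over the jars and the mug.

Things in the scene. Friction and masses are not known exactly. Their poses are not given: they have to be found in the camera images.
- clamp: Heavy quick bar clamp (8 kg) standing on a wooden foot 74 x 366 mm. Origin on the worktop, under trigger and handle; +y runs along the bar to the moving jaw, z up. Blue housing 48 mm wide, y -60 to 56, top z 68 mm; its tail, y -100 to -60, tops at 61 mm. Its bar sticks out further behind (-y) as it closes.
- handle_mid (a point): Middle of the rigid black handle, which stands up from the housing: 24 mm wide in clamp x, from y = -30 to -14 mm, top at z = 128 mm; this point is at z = 104 mm. It does not move, so fingers that close equally are best centred on the squeezed pair, 6 to 7 mm from this point towards the trigger, opened 70 mm or more; 35 mm of free room beside the pair.
- trigger_mid (a point): Middle of the orange trigger, 22 mm wide, 10 mm thick in clamp y, z 71 to 124 mm (this point 104), in front (+y) of the handle. Handle and trigger measure 46 mm over all at rest. Squeezed, it slides up to 17 mm towards the handle (29 mm over all) against a spring of 3.4 to 5 N. Its force goes 1:1 to the jaw, less 7 to 11 N for the springs and ratchet.
- tab_top (a point): Centre of the top of the red release tab, 26 x 26 mm, on the housing's tail (clamp y = -84 mm), 80 mm above the worktop. Goes 7 mm down against 2 to about 8 N and springs up again; it ticks 2 to 3 mm as the ratchet works. Held fully down it frees the bar, and the jaw runs open within about a second; let go early, the jaw stops.
- jaw_pad: Blue, rubber-faced sprung pad on the moving jaw, 54 mm wide, 46 mm high; origin at the centre of its face, 66 mm above the worktop; it faces the fixed jaw. At clamp y = 210 mm when the jaw is fully open. The pad gives way on its spring up to 18 mm, about 1.2 N per mm, then is hard.
- tray: Small open wooden spice tray lying loose on the clamp's wooden rails (40 mm above the worktop) between the jaws, 70 mm wide in x, 90 mm long in y when shut, 50 mm high. Origin at the centre of its underside when shut; its +y points to the moving jaw. A few mm of play to the fixed jaw at the start. About 0.3 kg.
- end_panel (a joint): How far the dark end panel (70 x 8 x 49 mm) stands out of the tray on its two dowels, m: 0 = fully home, 0.006 to 0.014 at the start. It slides in tight, taking 3.5 N; a firm grip is at least 8 N of jaw force once it is home, and more than 25 N crushes the tray.
- panel_face (a point): Centre of the end panel's outer face, which the jaw pad meets.
- spice_a: Spice jar, 41 mm across, 105 mm high; origin at its underside. Stands by.
- spice_b: Another spice jar, same size.
- spice_c: A third spice jar, same size.
- jam: Jam jar with a red lid, 60 mm across, 95 mm high. Stands by.
- mug: Grey mug, 66 mm across, 80 mm high. Stands by.
- bar: The clamp's steel bar with the black moving jaw at its end (58 mm wide, top z 92 mm). Origin as the clamp's when fully open; moves along clamp -y as the jaw closes. A full trigger stroke draws it up to 15 mm; a ratchet with 5 mm teeth holds it, falling back at most one tooth as the trigger is let out. A return spring of 2 to 3.5 N pulls it open.
- fixed_jaw (a point): Centre of the fixed jaw's rubber face, clamp y = 65 mm, z = 66 mm; the black fixed jaw is 64 mm wide, its top at z = 92 mm.

How it is judged:
On the way, in this order (a step that is already met when the one before it is completed fails the run):
1. the panel is home and the clamp, let go, grips the tray with at least 8 N for 1.5 s (value of joint end_panel below 0.0015 m and contact force between jaw_pad and tray above 8 N and contact force between the fingers and clamp below 0.5 N), for 1.5 s.
2. the jaw has run fully open again (y of jaw_pad in the frame of clamp above 0.204 m), for 0.2 s.
At the end, for the whole second after the job is handed in: The end panel is home (within 1.5 mm), the jaw is fully open (within 6 mm), the tray lies flat and at rest on the clamp's rails between the jaws (within 15 mm across and along) (value of joint end_panel below 0.0015 m and y of jaw_pad in the frame of clamp above 0.204 m and x of tray in the frame of clamp between -0.015 and 0.015 m and y of tray in the frame of clamp between 0.1 and 0.13 m and height (world z) of tray between 0.036 and 0.044 m and angle between tray's own z axis and vertical below 0.06 rad and linear speed of each of tray, jaw_pad below 0.02 m/s); the robot touches nothing.
It fails at once if the jaw presses the tray with more than 25 N (contact force between jaw_pad and tray above 25 N).
It fails at once if the robot pushes the jaw or the tray (over 2 N) (contact force between any of the fingers, the arm and jaw_pad above 2 N or contact force between any of the fingers, the arm and bar above 2 N or contact force between any of the fingers, the arm and tray above 2 N).
It fails at once if a jar or the mug is shifted more than 3 cm or knocked over (distance of any of spice_a, spice_b, spice_c, jam, mug from where it was at the start of the episode above 0.03 m or angle between any of spice_a, spice_b, spice_c, jam, mug's own z axis and vertical above 0.5 rad).
It also fails if it takes over 70 s, if anything falls off the work surface, if the arm or the gripper's body presses on something with over 40 N, if the wrist force passes 120 N, or if a joint passes its speed limit or range.

### The arm

A 6-joint arm with a two-finger parallel gripper is mounted at the origin on a cart in front of the work surface, level with it; the furniture and walls round the work are solid. World frame = base frame: x ahead of the robot, y to its left, z up, the work surface at z = 0. Lengths are in m, angles in rad, forces in N, time in s.
With the tool pointing down it reaches from about 0.35 to 0.925 m from the base axis. Payload 6.4 kg.
Tool frame: the origin (TCP) lies midway between the tips of the shut fingers; the grasp point (between the pads) lies 19 mm behind it; z points along the fingers, y is the line along which they close (so a half turn about z gives the same grasp; the last joint's range is limited). The gripper opens to 85 mm and grips with 20 to 120 N. Pads are 22 mm wide; open, the fingers measure 114 mm over their backs; the gripper's body (76 mm by 85 mm) begins 54 mm behind the grasp point. The pads swing forward as they close: fully open they stand 13 mm farther back than shut.
Start: joints at [1.074, 0.245, 1.558, -0, 1.339, -0.174], TCP at [0.206, 0.616, 0.231] pointing down, gripper open.
Joint ranges: [-3.13, 3.13], [-1.02, 2.26], [0.13, 2.54], [-0.95, 4.09], [0.21, 2.88], [-2.74, 2.74]. Speed limits (rad/s): [2.57, 2.57, 3.14, 3.14, 3.14, 3.14].

### API

Orientations are given as a rotation vector (axis times angle).
In Python, from cell import movep, movel, move_j, move_gripper, hold, inverse_kinematics, camera, PlanningError, close_job, spot_in, read_time, read_joint_pos, read_dq, read_effort, read_ee_pos, read_tool_rot, read_force, read_ft_torque, read_width, read_grasp_force gives the robot as it stands. Calls block until the motion is done:
- movep(position, orientation): joint-space move of the TCP to a pose.
- movel(position, frame=None, max_speed=0.15, threshold=None): straight line of the TCP; frame=None keeps the orientation; max_speed is the mean speed in m/s. With threshold (N) it stops when the force on the tool has changed by that much, and returns True; else False.
- move_j(angles): joint-space move.
- move_gripper(opening, strength=None): finger opening in m; strength is the grip in N (None keeps the last); returns when the fingers have stopped.
- hold(seconds).
- inverse_kinematics(position, orientation): joint angles nearest the present ones, or None.
- camera(name): name is "scene" or "top" or "wrist"; returns a dict with "color" (400x640x3 uint8, red, green, blue), "z_map" (400x640 float32, m along the optical axis (not along the pixel's ray), 0 where there is no reading), "vertical_fov" (degrees; the focal length in pixels is half the picture's height over the tangent of half this angle, whatever the lens; pixels are square), "cx", "cy" (the principal point, pixels), "R" (3x3) and "t" (3): a world point X has camera coordinates R X + t. Camera axes: x right, y down, z forward; pixel columns grow to the right and rows downward; lengths in m; the calibration is good to about 2 mm. A picture is of the moment at which its call begins.
A pose or a line that the arm cannot do raises PlanningError and nothing moves.
- close_job(): hands the job in; it is judged then, once.
Trained networks look in a picture, given as the dict that the camera call returned (one of the last four; its "shot" number tells which), for a name from the list of things; names that differ only in an ending like _2 or _b are one class to them, and where a whole thing is asked for, a point or a joint stands for the part that bears it (a point fixed in the world has none). Each returns a list of dicts, best first, with "score" (0 to 1); they miss things now and then, are a little off and sometimes report something else, mostly with a low value. They report only what shows in the picture. A call takes as long as a camera call.
- spot_in(picture, label): "location" ([x, y, z] in m, in world coordinates, good to about 4 mm: the middle of the surface that is visible of it).
Readings, each from a call of its own:
- read_time(): time.
- read_joint_pos(): joint angles.
- read_dq(): joint speeds.
- read_effort(): joint torques, N m.
- read_ee_pos(): TCP position.
- read_tool_rot(): TCP orientation.
- read_force(): force on the tool from outside, world axes, zero at the start.
- read_ft_torque(): the same for the moment, N m.
- read_width(): finger opening in m.
- read_grasp_force(): force on a finger pad.
Only numpy, scipy, OpenCV 4.12 (cv2) and the standard library are available. Lean on these libraries where they do the work, as an engineer would, in place of code of your own. Each camera call takes 0.05 s, during which the arm holds its last target. There are 200 camera calls.

## Working session

There is one attempt and no reset: what is moved stays moved. The work goes in short steps, each a Python script; the robot and the scene stay as the last script left them, time stands still between calls to the robot, and variables do not carry over. Pictures are saved under pics/ and viewed, at most 10 in all, crops included, and the job is handed in when it is done.

```bash
mkdir -p pics; ls; cat > h.py <<'E'
import numpy as np, cv2
from cell import *
def save(p,n): cv2.imwrite('pics/'+n,cv2.cvtColor(p['color'],cv2.COLOR_RGB2BGR))
def cloud(p):
    c=p['color'];z=p['z_map'];f=200/np.tan(np.radians(p['vertical_fov'])/2)
    v,u=np.mgrid[:400,:640]
    X=np.stack([(u-p['cx'])*z/f,(v-p['cy'])*z/f,z],-1)
    return (X-p['t'])@np.array(p['R'])
E
python3 - <<'E'
from h import *
for n in ['top','scene']:
    p=camera(n); save(p,n+'0.png')
    for l in ['trigger_mid','handle_mid','tab_top','jaw_pad','tray','panel_face','fixed_jaw','clamp']+(['spice_a','jam','mug'] if n=='top' else []):
        print(n,l,[(np.round(d['location'],3).tolist(),round(d['score'],2)) for d in spot_in(p,l)][:4])
    np.save(n+'.npy',cloud(p))
print(read_time())
E
```

```text
pics
top trigger_mid [([0.544, 0.11, 0.092], 0.5), ([0.668, 0.395, 0.094], 0.31), ([0.542, -0.032, 0.049], 0.29)]
top handle_mid [([0.544, -0.036, 0.046], 0.61)]
top tab_top [([0.534, -0.145, 0.074], 0.59)]
top jaw_pad [([0.543, 0.135, 0.089], 0.53)]
top tray [([0.542, 0.059, 0.053], 0.74)]
top panel_face [([0.54, -0.035, 0.044], 0.64), ([0.544, 0.107, 0.091], 0.38)]
top fixed_jaw [([0.54, -0.03, 0.041], 0.81)]
top clamp [([0.539, -0.035, 0.042], 0.92), ([0.686, -0.16, 0.028], 0.72)]
top spice_a [([0.49, 0.33, 0.108], 0.76), ([0.499, 0.416, 0.103], 0.76), ([0.543, 0.135, 0.071], 0.5), ([0.566, 0.377, 0.11], 0.47)]
top jam [([0.67, 0.395, 0.098], 0.67)]
top mug [([0.683, -0.16, 0.031], 0.74)]
scene trigger_mid []
scene handle_mid [([0.521, -0.047, 0.047], 0.67)]
scene tab_top [([0.538, -0.149, 0.078], 0.58)]
scene jaw_pad [([0.538, 0.123, 0.074], 0.5), ([0.541, -0.147, 0.08], 0.15)]
scene tray [([0.539, 0.062, 0.077], 0.74)]
scene panel_face [([0.532, 0.101, 0.087], 0.59)]
scene fixed_jaw [([0.521, -0.048, 0.052], 0.66)]
scene clamp [([0.523, -0.05, 0.051], 0.87)]
1.05
```

View pics/top0.png

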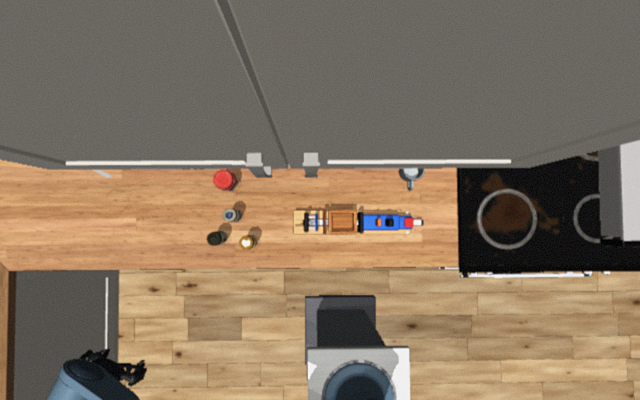

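View pics/scene0.png

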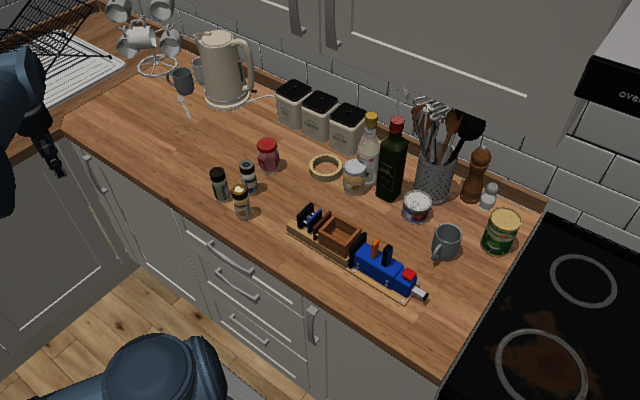

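```bash
python3 - <<'E'
from h import *
for n in ['top','scene']:
    X=np.load(n+'.npy');c=cv2.cvtColor(cv2.imread(f'pics/{n}0.png'),cv2.COLOR_BGR2HSV).astype(int)
    reg=(abs(X[...,0]-.54)<.12)&(abs(X[...,1]+.0)<.3)
    H,S,V=c[...,0],c[...,1],c[...,2]
    for nm,m in [('orange',(H>4)&(H<20)&(S>180)&(V>120)&(X[...,2]>.065)),('red',((H<5)|(H>174))&(S>150)&(V>80)),
      ('top>118',X[...,2]>.118),('blue',(H>95)&(H<125)&(S>120)&(X[...,2]>.05))]:
        q=X[m&reg]
        if len(q): print(n,nm,len(q),np.round(np.percentile(q,[2,50,98],axis=0),3).tolist())
E
```

```text
top orange 18 [[0.524, -0.05, 0.095], [0.543, -0.047, 0.121], [0.55, 0.12, 0.928]]
top red 59 [[0.533, -0.155, 0.076], [0.542, -0.145, 0.08], [0.551, -0.133, 0.085]]
top top>118 41398 [[0.544, -0.259, 0.512], [0.654, 0.172, 1.064], [0.657, 0.275, 1.341]]
top blue 582 [[0.521, -0.145, 0.058], [0.543, -0.068, 0.069], [0.564, 0.133, 0.129]]
scene orange 28 [[0.532, -0.1, 0.102], [0.541, -0.051, 0.122], [0.55, -0.046, 0.124]]
scene red 108 [[0.528, -0.158, 0.075], [0.538, -0.146, 0.079], [0.552, -0.135, 0.083]]
scene top>118 19243 [[0.627, -0.297, 0.467], [0.655, -0.142, 0.535], [0.66, 0.266, 0.699]]
scene blue 1138 [[0.516, -0.16, 0.052], [0.531, -0.079, 0.066], [0.563, 0.152, 0.114]]
```

The top view shows the clamp along world y, with the jaw at about (312,222), the tray at (343,220) and the trigger and handle at (378–390,222). The tab is at (408,222). The scene view agrees: trigger (375,246), handle (387,255), tab (409,274). The clamp origin is about (0.541, -0.061) with no visible yaw, and the trigger and tab positions match that. Next I move above it and take a closer look.

```bash
python3 - <<'E'
from h import *
print(read_tool_rot(),read_width())
best=None
for o in ([np.pi,0,0],[0,np.pi,0]):
    q=inverse_kinematics([.541,-.0765,.23],o); print(o,q)
    if q is not None and (best is None or abs(q[5])<abs(best[1][5])): best=(o,q)
movep([.541,-.0765,.23],best[0])
p=camera('wrist'); save(p,'w1.png'); X=cloud(p)
c=cv2.cvtColor(p['color'],cv2.COLOR_RGB2HSV).astype(int);H,S,V=c[...,0],c[...,1],c[...,2]
reg=(abs(X[...,0]-.54)<.08)&(abs(X[...,1])<.3)
for nm,m in [('orange',(H>4)&(H<20)&(S>180)&(V>100)&(X[...,2]>.115)),('red',((H<5)|(H>174))&(S>150)&(V>80)),('black',(V<60)&(X[...,2]>.12)&(X[...,2]<.135))]:
    q=X[m&reg]
    if len(q): print(nm,len(q),np.round(np.percentile(q,[2,50,98],axis=0),4).tolist())
for l in ['trigger_mid','handle_mid','tab_top','jaw_pad','panel_face']:
    print(l,[(np.round(d['location'],3).tolist(),round(d['score'],2)) for d in spot_in(p,l)][:3])
print(read_time(),read_ee_pos(),read_tool_rot())
E
```

```text
[-5.04788871e-01 -3.10076717e+00 -2.09145968e-05] 0.0856218253906314
[3.141592653589793, 0, 0] [-3.48043748e-01  3.70384292e-03  1.82501826e+00 -4.44089210e-16
  1.31287055e+00  1.22275258e+00]
[0, 3.141592653589793, 0] [-0.34804375  0.00370384  1.82501826  0.          1.31287055 -1.91884007]
orange 160 [[0.534, -0.0537, 0.1215], [0.5433, -0.05, 0.1238], [0.5523, -0.0462, 0.1253]]
red 548 [[0.5301, -0.1559, 0.0779], [0.5426, -0.1441, 0.0801], [0.5545, -0.1327, 0.0817]]
black 1 [[0.5526, -0.077, 0.1239], [0.5526, -0.077, 0.1239], [0.5526, -0.077, 0.1239]]
trigger_mid [([0.545, -0.051, 0.119], 0.6)]
handle_mid [([0.551, -0.039, 0.069], 0.72)]
tab_top [([0.539, -0.143, 0.083], 0.86)]
jaw_pad [([0.546, 0.122, 0.085], 0.68)]
panel_face [([0.547, 0.102, 0.089], 0.77)]
4.0667 [ 0.54104694 -0.07625602  0.23000348] [ 3.14158482e+00  7.27964482e-04 -2.20911604e-05]
```

View pics/w1.png

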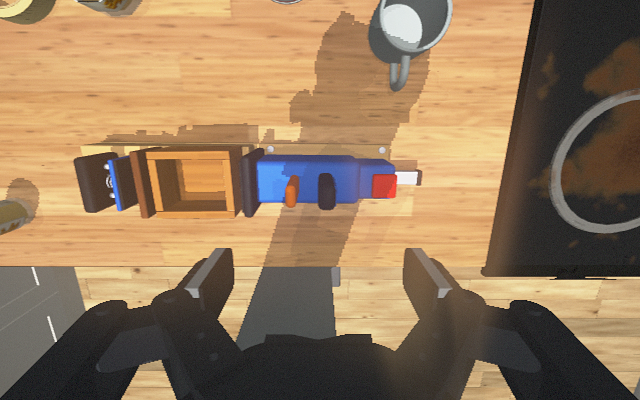

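The wrist view shows the trigger at (291,191), the handle at (327,191) and the tab at (384,186). The jaw pad is at about (120,183) with a gap to the panel at (140,183), and the bar's tail end is at (420,178). Now I descend and make the first stroke, tracking the bar tail.

```bash
cat >> h.py <<'E'
def bar(names=('scene','wrist'),tag=None):
    out={}
    for n in names:
        p=camera(n); X=cloud(p)
        if tag: save(p,f'{tag}_{n}.png')
        m=(abs(X[...,0]-.543)<.010)&(X[...,2]>.025)&(X[...,2]<.06)&(X[...,1]<-.165)&(X[...,1]>-.3)
        q=X[m]; out[n]=(int(m.sum()),round(float(np.percentile(q[:,1],3)),4)) if len(q)>3 else None
        c=cv2.cvtColor(p['color'],cv2.COLOR_RGB2HSV).astype(int)
        b=(c[...,0]>95)&(c[...,0]<130)&(c[...,1]>120)&(X[...,2]>.07)&(X[...,2]<.1)&(X[...,1]>.06)&(X[...,1]<.17)&(abs(X[...,0]-.545)<.04)
        j=(c[...,2]<75)&(X[...,2]>.085)&(X[...,2]<.1)&(X[...,1]>.05)&(X[...,1]<.22)&(abs(X[...,0]-.545)<.035)
        for k,mm in (('pad',b),('jaw',j)):
            if mm.sum()>5: out[n+k]=(int(mm.sum()),)+tuple(np.round(np.percentile(X[mm][:,1],[3,50,97]),4).tolist())
    return out
def stroke(F,w=.027):
    t=read_time(); move_gripper(w,F); a=(read_width(),read_grasp_force(),read_force())
    hold(.3); b=(read_width(),read_grasp_force())
    f=read_force(); move_gripper(.074); hold(.2)
    print('stroke',F,np.round(a[0],4),np.round(a[1],1),np.round(b,4),np.round(f,1),'t',round(t,2),round(read_time(),2))
E
python3 - <<'E'
from h import *
print(bar())
move_gripper(.078,20)
movel([.543,-.076,.083],max_speed=.12)
print(read_ee_pos(),read_force(),bar(tag='d'))
stroke(20)
print(bar())
E
```

```text
{'scene': (91, -0.1994), 'scenepad': (61, 0.1251, 0.1311, 0.1601), 'scenejaw': (163, 0.0655, 0.1541, 0.1644), 'wrist': (370, -0.1986), 'wristpad': (215, 0.1292, 0.1313, 0.1339), 'wristjaw': (17, 0.1254, 0.1264, 0.1621)}
[ 0.54369709 -0.07624405  0.08391843] [0.12155188 0.20378122 0.01276464] {'scene': (95, -0.1996), 'scenepad': (60, 0.1258, 0.1308, 0.1584), 'scenejaw': (152, 0.0726, 0.1544, 0.1641), 'wrist': (908, -0.1982), 'wristjaw': (56, 0.1012, 0.102, 0.1032)}
stroke 20 0.0288 19.8 [ 0.0289 19.641 ] [-4.7 -2.3 10.9] t 5.89 7.48
{'scene': (134, -0.2145), 'scenepad': (54, 0.1125, 0.1153, 0.1387), 'scenejaw': (153, 0.0839, 0.139, 0.1496), 'wrist': (1404, -0.2127), 'wristjaw': (37, 0.1008, 0.1018, 0.103)}
```

```bash
python3 - <<'E'
from h import *
stroke(20)
print(bar())
print(read_force(),read_time())
E
```

```text
stroke 20 0.0284 19.4 [ 0.0287 19.3211] [-5.8 -3.1 11.3] t 7.58 9.19
{'scene': (170, -0.2286), 'scenepad': (65, 0.0982, 0.1024, 0.1299), 'scenejaw': (134, 0.0746, 0.125, 0.1333), 'wrist': (1931, -0.2275), 'wristpad': (6, 0.1007, 0.1013, 0.1021), 'wristjaw': (66, 0.0884, 0.0896, 0.0907)}
[-0.82280474  0.21164731 -0.26728214] 9.2917
```

```bash
python3 - <<'E'
from h import *
stroke(20)
print(bar(tag='s3'))
print(read_force(),read_time())
E
```

```text
stroke 20 0.0323 18.7 [ 0.0327 18.6912] [-4.6  5.5 12.7] t 9.29 10.82
{'scene': (205, -0.2382), 'scenepad': (48, 0.0957, 0.0988, 0.1193), 'scenejaw': (131, 0.0758, 0.1167, 0.1258), 'wrist': (2259, -0.2366), 'wristpad': (115, 0.0963, 0.0978, 0.1002)}
[ 0.34668206  0.21060228 -0.06151687] 10.9167
```

View pics/s3_wrist.png

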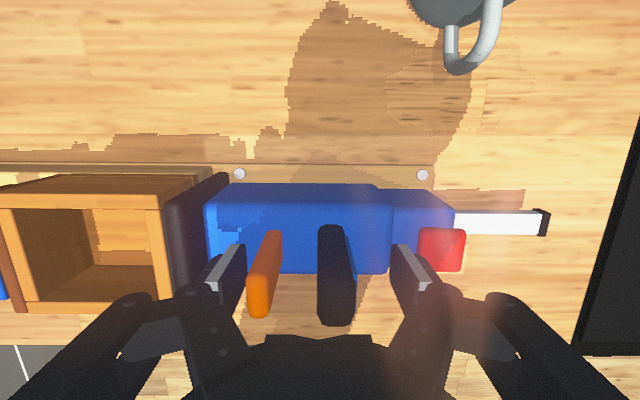

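The third stroke stalled at 32.7 mm and the bar held about 9.5 mm further on. The wrist picture shows the trigger back at rest at (264,275), the tray closed up against the fixed jaw at (190,230), and the bar tail out to (545,222). The pad looks compressed about 7 mm, so roughly 8 N, which is marginal. One firmer stroke should gain one more tooth, for about 14 N.

```bash
python3 - <<'E'
from h import *
stroke(26)
print(bar(tag='s4'))
print(read_force(),read_time())
E
```

```text
stroke 26 0.0325 24.2 [ 0.0325 24.2119] [-7.6  5.1 17. ] t 10.92 12.53
{'scene': (214, -0.2425), 'scenepad': (53, 0.0962, 0.0994, 0.1104), 'scenejaw': (128, 0.0759, 0.1128, 0.1213), 'wrist': (2404, -0.2407), 'wristpad': (115, 0.0961, 0.0974, 0.0999)}
[ 0.64840037 -0.5815505  -0.3720652 ] 12.6333
```

The bar gained one more tooth and the pad face did not move, so the panel is home. Compression is about 11–12 mm, which is about 14 N. Next I retreat, wait, then press the tab.

```bash
python3 - <<'E'
from h import *
movel([.543,-.076,.17]); hold(2.0)
print(bar(tag='h'))
move_gripper(0,20)
movel([.5425,-.147,.15]); movel([.5425,-.147,.088],max_speed=.08)
f0=read_force()
r=movel([.5425,-.147,.069],max_speed=.015,threshold=14)
print(r,read_ee_pos(),read_force()-f0,read_time())
for i in range(3):
    hold(.6); print(bar(('scene',)),read_force()-f0)
E
```

```text
{'scene': (210, -0.2419), 'scenepad': (56, 0.0959, 0.0991, 0.1133), 'scenejaw': (138, 0.0716, 0.1119, 0.1214), 'wrist': (1232, -0.2409), 'wristpad': (369, 0.0967, 0.0989, 0.1099)}
True [ 0.54275939 -0.14721129  0.07293873] [-1.01559852 -0.41710716  5.38030799] 18.725
{'scene': (35, -0.1773), 'scenepad': (39, 0.1505, 0.1533, 0.1557), 'scenejaw': (78, 0.0754, 0.1779, 0.1853)} [-0.44163408  0.43889777  5.51445051]
{'scene': (36, -0.1774), 'scenepad': (39, 0.1495, 0.1526, 0.1557), 'scenejaw': (77, 0.0574, 0.1771, 0.1866)} [-1.20530384 -0.48283668  6.2954381 ]
{'scene': (37, -0.1778), 'scenepad': (40, 0.1484, 0.1528, 0.155), 'scenejaw': (75, 0.073, 0.1779, 0.1867)} [-0.98193659 -0.16221441  6.08189688]
```

```bash
python3 - <<'E'
from h import *
movel([.5425,-.147,.19]); movep([.5,-.11,.25],[np.pi,0,0]); hold(.5)
print(bar(tag='e'),read_force(),read_time())
E
```

```text
{'scene': (41, -0.1778), 'scenepad': (51, 0.1482, 0.1533, 0.1565), 'scenejaw': (124, 0.0638, 0.1783, 0.1871), 'wrist': (141, -0.1767), 'wristpad': (216, 0.1517, 0.1538, 0.1563), 'wristjaw': (278, 0.174, 0.1763, 0.188)} [0.22011706 1.37245231 0.5902901 ] 22.6333
```

View pics/e_wrist.png

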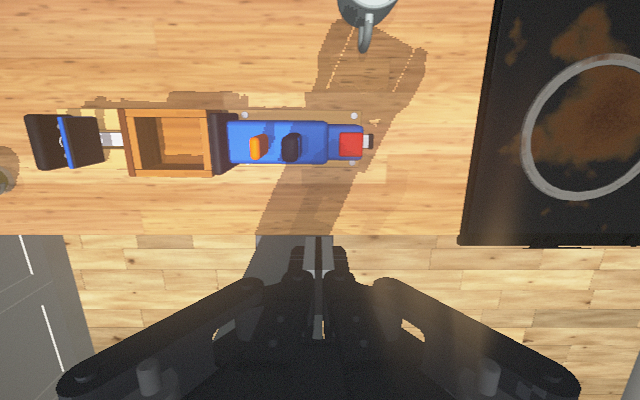

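The jaw is fully open at (60,140). The tray at (165,142) is closed and flat on the rails against the fixed jaw, and nothing has been knocked over. I'm handing it in.

```bash
python3 -c "
from cell import *
print(close_job())"
```

```text
the job is handed in; nothing more can be done
None
```

The job is handed in, with no verdict shown: the panel was pressed home and held clamped at about 14 N (estimated from pad compression) for just over two seconds, then the tab opened the jaw fully, leaving the closed tray lying in the clamp, at about 23 s of the 70 s allowed.

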